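Put the dent balls away in their case

TASK

Put the dent balls away: take the cover off the wooden case and lay it flat on the cork mat, then move every steel ball from the bench tray into its own compartment of the case, the smallest ball belonging in the shortest compartment and so on up to the largest (a missing ball leaves its compartment empty), lowering each one in rather than letting it drop. Then put the cover back on and press it down until it clicks under the catches and lies flush with the rim all round, leaving the things standing about as they are.

Things in the scene. Friction and masses are not known exactly. Their poses are not given: they have to be found in the camera images.
- case: Wooden case for dent balls, fixed on the bench, 274 (x) x 134 (y) x 68 mm high; origin at the centre of its underside, z up. Inside 250 x 110 mm: a row of five compartments along x, 36, 41, 46, 51 and 56 mm long, the shortest at the -x end, all 110 mm wide in y. Partitions 5 mm thick, tops 22 mm above the underside. Floor: one V-groove along x, its sides rising 10 degrees from the middle line.
- case_seat (a point): Centre of the case's opening at the height of the ledge that the cover lies on: 56 mm above the underside, inside a rim 12 mm high (opening 261 x 121 mm, its top edge bevelled). In the middle of each end rim a sprung steel wedge catch juts 4 mm inwards, 7 mm above the ledge. Unpressed, the cover stays up on them, about 9 mm too high; some 8 to 15 N down on the knob clicks it home, a like pull straight up frees it.
- pocket1 (a point): Middle of the case's compartment 1 (36 mm long, for the 24 mm ball), on the middle line of the groove, 8 mm above the case's underside. That ball at rest has its centre 12.2 mm above this point. Axes as the case's.
- pocket2 (a point): Middle of the case's compartment 2 (41 mm long, for the 29 mm ball), on the middle line of the groove, 8 mm above the case's underside. That ball at rest has its centre 14.7 mm above this point. Axes as the case's.
- pocket3 (a point): Middle of the case's compartment 3 (46 mm long, for the 34 mm ball), on the middle line of the groove, 8 mm above the case's underside. That ball at rest has its centre 17.3 mm above this point. Axes as the case's.
- pocket4 (a point): Middle of the case's compartment 4 (51 mm long, for the 39 mm ball), on the middle line of the groove, 8 mm above the case's underside. That ball at rest has its centre 19.8 mm above this point. Axes as the case's.
- pocket5 (a point): Middle of the case's compartment 5 (56 mm long, for the 44 mm ball), on the middle line of the groove, 8 mm above the case's underside. That ball at rest has its centre 22.3 mm above this point. Axes as the case's.
- cover_knob (a point): Middle of the brass knob head (20 mm across, 12 mm high, on a stem 8 mm high) at the centre of the case's loose wooden cover: plate 258 (x) x 116 (y) x 12 mm, 0.2 kg, ends stepped for the catches; fits either way round. This point is 26 mm above its underside, x along its long side, z up. It starts shut on the case; pressed home it is 82 mm above the case's underside, the cover flush with the rim.
- ball1_center (a point): Centre of a polished solid steel dent ball, 24 mm across, 56 g, lying loose in the bench tray; it rolls at a touch. May be absent.
- ball2_center (a point): Centre of a polished solid steel dent ball, 29 mm across, 100 g, lying loose in the bench tray; it rolls at a touch. May be absent.
- ball3_center (a point): Centre of a polished solid steel dent ball, 34 mm across, 161 g, lying loose in the bench tray; it rolls at a touch. May be absent.
- ball4_center (a point): Centre of a polished solid steel dent ball, 39 mm across, 242 g, lying loose in the bench tray; it rolls at a touch. May be absent.
- ball5_center (a point): Centre of a polished solid steel dent ball, 44 mm across, 348 g, lying loose in the bench tray; it rolls at a touch. May be absent.
- tray: Shallow sheet-metal bench tray, fixed, 320 (x) x 260 (y) mm over its edges, corners cut off. Black rubber floor 268 x 208 mm, 3 mm above the bench, its corners cut 35 mm in along the diagonal; all the aluminium sides rise outwards at 45 degrees to 29 mm above the bench. Origin at the centre of its underside. The balls start in it.
- mat: Cork mat, fixed flat on the bench, 280 (x) x 140 (y) x 4 mm. Origin at the centre of its underside.
- mouthpiece: Bystander: black saxophone mouthpiece standing upright, 27 mm across, 88 mm tall. Origin at the centre of its foot.
- mallet: Bystander: wooden mallet lying down, handle 200 mm long, head 75 mm wide. Origin on the bench under the middle of the handle.
- polish: Bystander: amber jar of metal polish, 52 mm across, 100 mm tall. Origin at the centre of its foot.

How it is judged:
By the outcome, as a careful person would: the job done as asked, in the order asked, and still so for the second after the job is handed in, with the robot touching nothing.
Of ball1, ball2, ball3, ball4, ball5 only 3 to 5 are there at a start; the rules pass over those that are not, and their reading is None.
At some moment in a run one of ball1, ball2, ball3, ball4, ball5 may be knocked a few centimetres aside while the robot is not near it.
It also fails if it takes over 210 s, if anything falls off the work surface, if the arm or the gripper's body presses on something with over 40 N, if the wrist force passes 120 N, or if a joint passes its speed limit or range.

ROBOT

A 6-joint arm with a two-finger parallel gripper is mounted at the origin on the work surface. World frame = base frame: x ahead of the robot, y to its left, z up, the work surface at z = 0. Lengths are in m, angles in rad, forces in N, time in s.
With the tool pointing down it reaches from about 0.35 to 0.725 m from the base axis. Payload 4.3 kg.
Tool frame: the origin (TCP) lies between the finger pads; the fingertips stand 22 mm ahead of it and the grasp point (between the pads) lies 3 mm ahead of it; z points along the fingers, y is the direction in which the jaws open and shut (so a half turn about z gives the same grasp; the last joint's range is limited). The gripper opens to 85 mm and grips with 20 to 120 N. Pads are 22 mm wide; open, the fingers measure 114 mm over their backs; the gripper's body (76 mm by 85 mm) begins 54 mm behind the grasp point. The pads swing forward as they close: fully open they stand 13 mm farther back than shut.
Start: joints at [1.108, 0.377, 0.081, 1.274, 0, 1.46], TCP at [0.199, 0.54, 0.253] pointing down, gripper open.
Joint ranges: [-2.72, 2.72], [-0.84, 1.66], [-1.02, 1.22], [-1.77, 2.12], [-1.37, 1.28], [-3.14, 3.14]. Speed limits (rad/s): [2.57, 2.57, 3.14, 3.14, 3.14, 3.14].

INTERFACE

Orientations are given as a rotation vector (axis times angle).
In Python, from workcell import manip gives the robot as it stands.
- The arm moves only by the tool send_rows, never from a script. Its argument "series" is a list that holds one entry, the list of rows, each a list of 6 numbers: the shift along the tool's x, y, z normalised to -1 to 1, where 1 is 0.5 m, then the turn, a rotation vector about the tool's x, y, z normalised to -1 to 1, where 1 is pi rad. In form: [[[dx, dy, dz, rx, ry, rz], ...]]. A call has 1 to 12 rows; each row is the pose to reach, as a shift and turn from the pose commanded when the call began, along the tool's axes at that moment, turning the shorter way round; what a row does not reach only later rows make up. A row lasts 1/10 s, in which the tool goes at most 50 mm and 8.59 degrees, less where a joint would pass 70% of its speed; a pose out of reach is approached as far as the arm can. A call with a number of a shift or a turn outside -1 to 1 is refused whole. A call with a gripper value outside its range is refused whole. "jaw" is the opening, from -1 (shut) to 1 (fully open), set as the call begins (left out, the last holds). The fingers move at their own pace and stop on an object; "force" is the grip in N (left out, the last holds). Time passes only in rows, so rows that repeat a pose let the fingers close. It gives the time, the measured TCP pose, the force and the opening at its end, in the units of the state.
- manip.observe(): the state, without advancing time (a new reading comes with each control period).
- manip.get_image(name): name is "scene" or "top"; returns the picture (480x640x3 uint8, red, green, blue); there is no depth.
- manip.get_calibration(name): a dict with "fx", "fy", "cx", "cy" (pixels), "eye" and "rotation" of the camera in the world. Camera axes: x right, y down, z forward; pixel columns grow to the right and rows downward; lengths in m; the calibration is good to about 2 mm. A picture is of the moment at which its call begins. get_calibration takes no time and is no camera call.
- manip.job_done(): hands the job in, once; it reports no verdict.
The state is a dict: "time_s": time; "joint_pos": joint angles; "qd": joint speeds; "tau": joint torques, N m; "ee_pos": TCP position; "orientation": TCP orientation; "wrist_force": force on the tool from outside, world axes, zero at the start; "ft_torque": the same for the moment, N m; "width": finger opening in m.
Only numpy, scipy, OpenCV 4.12 (cv2) and the standard library are available. Lean on these libraries where they do the work, as an engineer would, in place of code of your own. Each camera call takes 0.05 s, during which the arm holds its last target. There are 200 camera calls.

## Working session

There is one attempt and no reset: what is moved stays moved. The work goes in short steps, Python scripts to look and compute and a tool call to move; the robot and the scene stay as the last step left them, time stands still between calls to the robot, and variables do not carry over. Pictures are saved under pics/ and viewed, about 12 in all and at most 16, crops included, and the job is handed in when it is done.

Besides the shell and the picture viewer there is one more tool, called after "Request:" as name(argument=value, ...) on one line, values as JSON. send_rows: Moves the arm, as the interface text tells. Its arguments: {"type":"object","properties":{"series":{"type":"array","items":{"type":"array","items":{"type":"array","items":{"type":"number"}}}},"jaw":{"type":"number"},"force":{"type":"number"}},"required":["series"]}

```bash
mkdir -p pics; ls; python3 - <<'E'
from workcell import manip
import cv2,numpy as np
print(manip.observe())
for n in("scene","top"):
    c=manip.get_calibration(n);print(n,c)
    cv2.imwrite(f"pics/{n}0.png",manip.get_image(n)[:,:,::-1])
E
```

```text
pics
{'time_s': 0.0, 'joint_pos': array([1.10768965e+00, 3.78079824e-01, 7.96540899e-02, 1.27440325e+00,
       3.24393233e-05, 1.46050708e+00]), 'qd': array([-0.00117969,  0.00061179,  0.00065968,  0.00029219, -0.00084262,
       -0.00048695]), 'tau': array([-8.34400398e-04, -4.63604093e+01,  2.69875538e+01,  2.06889695e-02,
        9.08400182e-06,  5.05266314e-06]), 'ee_pos': array([0.19839757, 0.53904969, 0.25236218]), 'orientation': array([-5.51227782e-01, -3.09223807e+00,  3.04756871e-03]), 'wrist_force': array([-0.33713514,  0.48714009, -0.06318525]), 'ft_torque': array([-0.04437978,  0.01269887, -0.03140056]), 'width': 0.08534561648048189}
scene {'fx': 602.4616681536972, 'fy': 602.4616681536972, 'cx': 318.24522167017415, 'cy': 241.88908778709782, 'eye': array([ 1.16550783, -1.00040566,  1.05983756]), 'rotation': array([-2.20692707, -0.60872068,  0.28377719])}
top {'fx': 534.2700578590699, 'fy': 534.2700578590699, 'cx': 322.5711700504418, 'cy': 237.20418000060852, 'eye': array([ 0.39937815, -0.00236658,  1.42973458]), 'rotation': array([-2.1324865 ,  2.18299792, -0.14909567])}
```

View pics/top0.png

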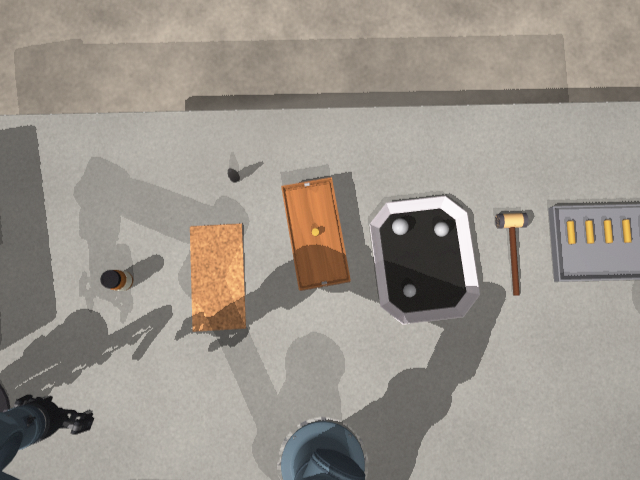

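View pics/scene0.png

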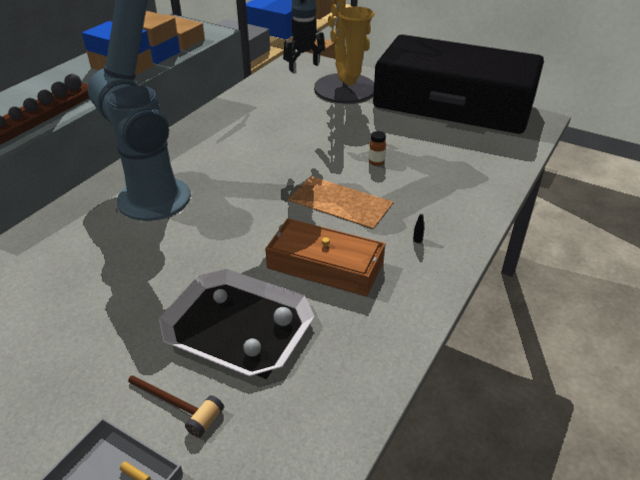

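The top view shows the cork mat around (217,278), the shut case (316,233) with its knob at (315,231), and the tray (425,258) with three balls at (400,227), (441,229) and (409,291). The scene view also shows three balls. I'll look closer next.

```bash
cat >h.py <<'E'
from workcell import manip
import cv2,numpy as np
from scipy.spatial.transform import Rotation as R
def cam(n):
    c=manip.get_calibration(n);return c,R.from_rotvec(c["rotation"]).as_matrix()
def w(n,u,v,z):
    c,M=cam(n);d=M@np.array([(u-c["cx"])/c["fx"],(v-c["cy"])/c["fy"],1]);e=c["eye"]
    return e+d*(z-e[2])/d[2]
def px(n,p):
    c,M=cam(n);q=M.T@(np.array(p)-c["eye"]);return np.array([c["fx"]*q[0]/q[2]+c["cx"],c["fy"]*q[1]/q[2]+c["cy"]])
def snap(n,f,box=None,s=1):
    a=manip.get_image(n)[:,:,::-1]
    if box: a=a[box[1]:box[3],box[0]:box[2]]
    cv2.imwrite("pics/"+f,cv2.resize(a,None,fx=s,fy=s,interpolation=cv2.INTER_CUBIC))
def goal(x,y,z,yaw=None):
    """print row numbers from the current pose to world x,y,z (tool down), yaw= world angle of jaw axis (mod pi)"""
    o=manip.observe();Rm=R.from_rotvec(o["orientation"]);d=Rm.inv().apply(np.array([x,y,z])-o["ee_pos"])
    r=np.zeros(3)
    if yaw is not None:
        best=None
        for k in(0,np.pi):
            a=yaw+k;Y=np.array([np.cos(a),np.sin(a),0]);Z=np.array([0,0,-1.]);X=np.cross(Y,Z)
            q=(Rm.inv()*R.from_matrix(np.c_[X,Y,Z])).as_rotvec()
            if best is None or np.linalg.norm(q)<np.linalg.norm(best):best=q
        r=best
    print("row",np.round(d/.5,4),np.round(r/np.pi,4),"rows>=",int(max(np.linalg.norm(d)/.05,np.linalg.norm(r)/.15))+2)
def st():
    o=manip.observe();print(round(o["time_s"],2),o["ee_pos"].round(4),o["orientation"].round(3),"F",o["wrist_force"].round(1),"w",round(o["width"],4),"q",o["joint_pos"].round(2))
E
python3 - <<'E'
from h import *
a=cv2.imread("pics/top0.png")
c=cv2.resize(a[165:335,180:360],None,fx=3.5,fy=3.5,interpolation=cv2.INTER_CUBIC)
t=cv2.resize(a[185:330,360:490],None,fx=4,fy=4,interpolation=cv2.INTER_CUBIC)
cv2.imwrite("pics/c1.png",c);cv2.imwrite("pics/t1.png",t)
E
```

```text
(no output)
```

View pics/c1.png

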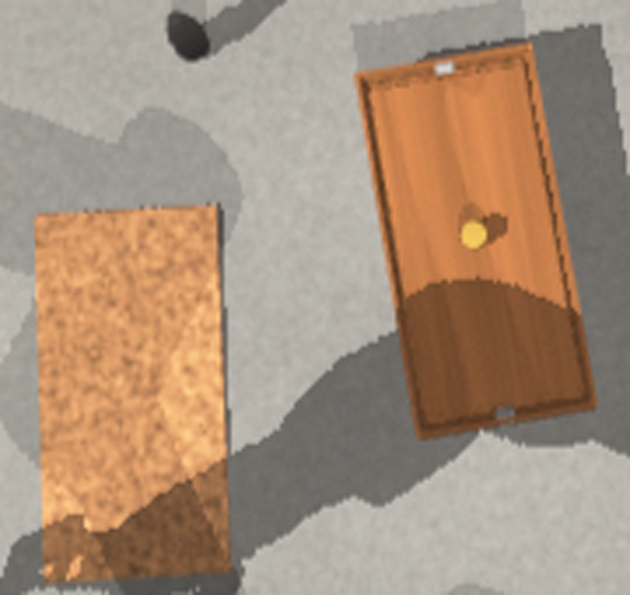

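View pics/t1.png

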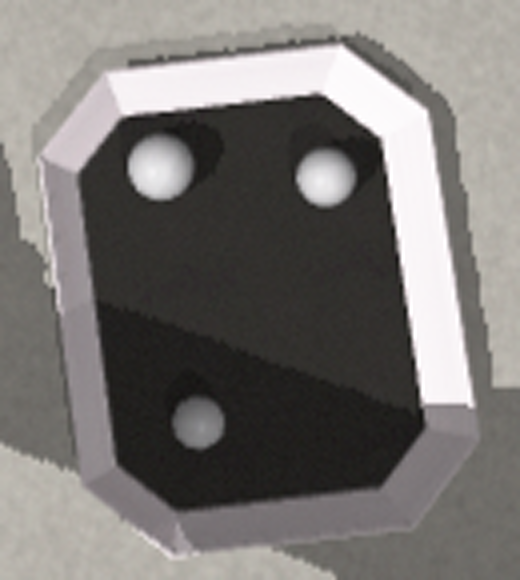

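The crops show:
- **Case:** corners at crop (357,75), (533,43), (596,408), (418,438), with the knob at (473,235).
- **Mat:** corners at crop (36,214), (218,206), (231,570), (44,581).
- **Balls:** at crop (161,167) 66 px across, (326,177) 59 px and (199,421) 52 px. That makes them about 44, 39 and 34 mm, so balls 5, 4 and 3.

```bash
python3 - <<'E'
from h import *
f=lambda p,z:w("top",180+p[0]/3.5-.36,165+p[1]/3.5-.36,z)
for n,P,z in(("case",[(357,75),(533,43),(596,408),(418,438)],.068),("mat",[(36,214),(218,206),(231,570),(44,581)],.004)):
    Q=np.array([f(p,z) for p in P]);r=Q[0]+Q[1]-Q[2]-Q[3];s=Q[0]+Q[3]-Q[1]-Q[2]
    print(n,Q.mean(0).round(4),"yaw",np.arctan2(r[1],r[0]).round(4),(np.arctan2(s[1],s[0])-np.pi/2).round(4),np.linalg.norm(r)/2,np.linalg.norm(s)/2)
print("knob",f((473,235),.086))
for b,(u,v),z in(("5",(161,167),.025),("4",(326,177),.0225),("3",(199,421),.020)):
    print(b,w("top",360+u/4-.375,185+v/4-.375,z).round(4))
print("mouth foot, polish", w("top",234,176,.044),w("top",113,280,.05))
E
```

```text
case [0.589  0.0024 0.068 ] yaw 0.145 0.1523 0.2739808009239844 0.13210888035093724
mat [0.4874 0.2664 0.004 ] yaw 0.0304 0.0279 0.2781189830326903 0.1401587073865774
knob [0.58925267 0.00421976 0.086     ]
5 [ 0.6072 -0.2222  0.025 ]
4 [ 0.5983 -0.3323  0.0225]
3 [ 0.4386 -0.2408  0.02  ]
mouth foot, polish [0.74949887 0.21537184 0.044     ] [0.48106747 0.52575569 0.05      ]
```

Balls 3, 4 and 5 are present. I'll keep one jaw yaw, along the case's y (1.719 rad), for both the cover and the balls, and start above the knob.

```bash
python3 - <<'E'
from h import *
goal(.589,.0035,.15,1.719)
E
```

```text
row [-1.1032 -0.7349  0.2061] [-0.0006 -0.0002 -0.1595] rows>= 15
```

Request:
send_rows(series=[[[-0.1,-0.07,0,0,0,-0.03],[-0.2,-0.14,0,0,0,-0.06],[-0.3,-0.2,0,0,0,-0.09],[-0.4,-0.27,0,0,0,-0.12],[-0.5,-0.34,0,0,0,-0.14],[-0.6,-0.4,0,0,0,-0.16],[-0.7,-0.47,0,0,0,-0.16],[-0.8,-0.54,0,0,0,-0.16],[-0.8,-0.54,0,0,0,-0.16],[-0.8,-0.54,0,0,0,-0.16],[-0.8,-0.54,0,0,0,-0.16]]], jaw=0.2)

```text
time_s: 1.2
ee_pos: [0.4828, 0.1447, 0.2528]
orientation: [-0.226, 3.133, -0.002]
wrist_force: [-0.5, 0.0, 0.4]
width: 0.0513
```

```bash
python3 - <<'E'
from h import *
st();goal(.589,.0035,.15,1.719)
E
```

```text
1.2 [0.4828 0.1447 0.2528] [-2.260e-01  3.133e+00 -2.000e-03] F [-0.5  0.   0.4] w 0.0513 q [ 0.17  0.23 -0.12  1.22 -0.    0.02]
row [-0.1696 -0.3098  0.2059] [-0.0004  0.0001 -0.0013] rows>= 6
```

Request:
send_rows(series=[[[-0.06,-0.1,0.05,0,0,0],[-0.12,-0.2,0.1,0,0,0],[-0.17,-0.31,0.16,0,0,0],[-0.17,-0.31,0.206,0,0,0],[-0.17,-0.31,0.206,0,0,0],[-0.17,-0.31,0.206,0,0,0],[-0.17,-0.31,0.206,0,0,0]]])

```text
time_s: 1.9
ee_pos: [0.5874, 0.0088, 0.151]
orientation: [0.237, -3.132, -0.001]
wrist_force: [-0.1, 0.9, -0.2]
width: 0.0512
```

```bash
python3 - <<'E'
from h import *
st();goal(.589,.0035,.095,1.719)
snap("scene","k1.png",(240,180,400,300),4)
E
```

```text
1.9 [0.5874 0.0088 0.151 ] [ 2.370e-01 -3.132e+00 -1.000e-03] F [-0.1  0.9 -0.2] w 0.0512 q [-0.09  0.45 -0.08  1.04  0.   -0.24]
row [-0.0015 -0.011   0.1119] [ 0.0003 -0.      0.0009] rows>= 3
```

View pics/k1.png

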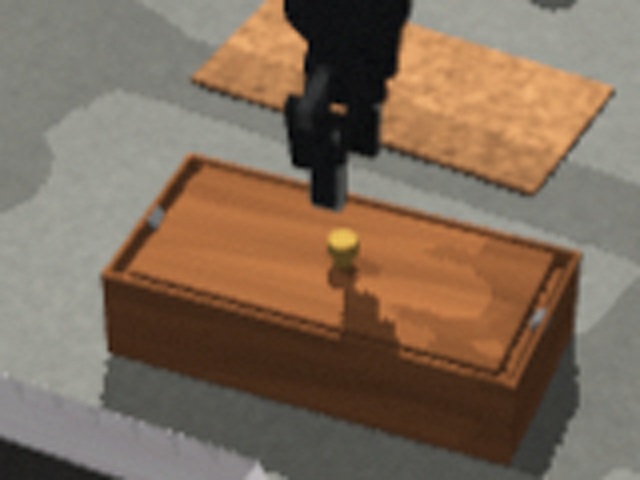

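The gripper hangs open above the knob, whose head is at crop (343,240). Moving down.

Request:
send_rows(series=[[[0,-0.005,0.04,0,0,0],[0,-0.005,0.08,0,0,0],[0,-0.005,0.108,0,0,0],[0,-0.005,0.108,0,0,0],[0,-0.005,0.108,0,0,0],[0,-0.005,0.108,0,0,0]]])

```text
time_s: 2.55
ee_pos: [0.5893, 0.0055, 0.0982]
orientation: [-0.236, 3.13, -0.001]
wrist_force: [0.9, -0.6, 0.2]
width: 0.051
```

```bash
python3 - <<'E'
from h import *
st();goal(.589,.0035,.095,1.719); print(px("scene",(.589,.0035,.082)))
E
```

```text
2.55 [0.5893 0.0055 0.0982] [-2.36e-01  3.13e+00 -1.00e-03] F [ 0.9 -0.6  0.2] w 0.051 q [-0.1   0.49 -0.16  0.92  0.   -0.25]
row [ 0.0013 -0.0039  0.0063] [-0.0002  0.0009  0.0008] rows>= 2
[326.74416109 241.2926892 ]
```

Request:
send_rows(series=[[[0,-0.003,0.006,0,0,0],[0,-0.003,0.008,0,0,0],[0,-0.003,0.008,0,0,0],[0,-0.003,0.008,0,0,0],[0,-0.003,0.008,0,0,0],[0,-0.003,0.008,0,0,0],[0,-0.003,0.008,0,0,0],[0,-0.003,0.008,0,0,0]]], jaw=-1, force=60)

```text
time_s: 3.35
ee_pos: [0.589, 0.0036, 0.0929]
orientation: [-0.235, 3.132, 0.0]
wrist_force: [-1.0, 0.0, 5.6]
width: 0.0173
```

Request:
send_rows(series=[[[0,0,-0.002,0,0,0],[0,0,-0.002,0,0,0],[0,0,-0.002,0,0,0]]])

```text
time_s: 3.65
ee_pos: [0.5883, 0.0034, 0.0929]
orientation: [0.235, -3.132, 0.0]
wrist_force: [1.1, -0.2, -0.2]
width: 0.0174
```

```bash
python3 - <<'E'
from h import *
st()
snap("scene","k2.png",(280,190,370,260),7)
E
```

```text
3.65 [0.5883 0.0034 0.0929] [ 0.235 -3.132  0.   ] F [ 1.1 -0.2 -0.2] w 0.0174 q [-0.1   0.5  -0.16  0.91 -0.   -0.25]
```

View pics/k2.png

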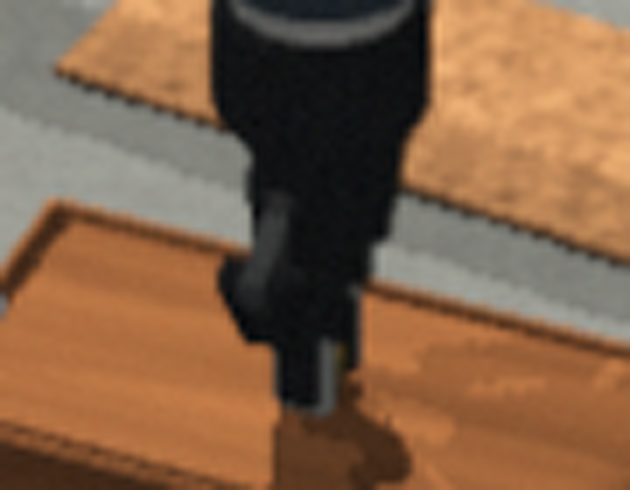

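The fingers close round the knob, which shows gold at their edge, at crop (340,355). I'll pull up gently.

Request:
send_rows(series=[[[0,0,-0.004,0,0,0],[0,0,-0.008,0,0,0],[0,0,-0.012,0,0,0],[0,0,-0.016,0,0,0],[0,0,-0.02,0,0,0],[0,0,-0.024,0,0,0],[0,0,-0.03,0,0,0],[0,0,-0.04,0,0,0],[0,0,-0.04,0,0,0]]])

```text
time_s: 4.6
ee_pos: [0.5889, 0.0035, 0.1143]
orientation: [-0.235, 3.132, -0.0]
wrist_force: [0.1, 0.4, -1.8]
width: 0.0171
```

```bash
python3 - <<'E'
from h import *
st()
snap("scene","k3.png",(240,180,400,300),4)
E
```

```text
4.6 [0.5889 0.0035 0.1143] [-0.235  3.132 -0.   ] F [ 0.1  0.4 -1.8] w 0.0171 q [-0.1   0.48 -0.13  0.96 -0.   -0.25]
```

View pics/k3.png

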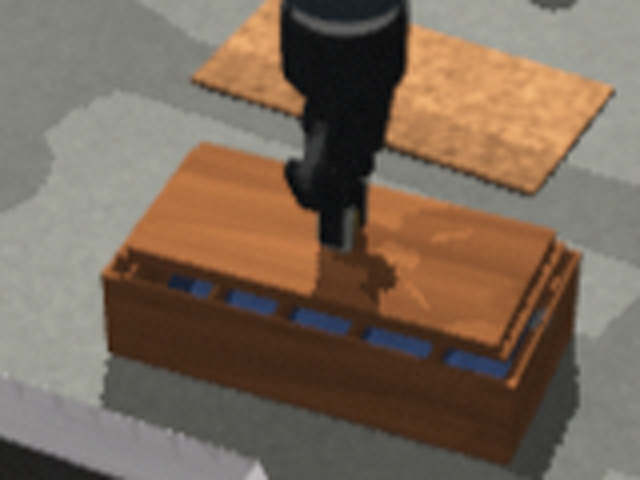

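The cover is off and level in the grip, and the blue compartment liners show along the gap. I'll carry it to the mat.

Request:
send_rows(series=[[[0,0,-0.05,0,0,0],[0,0,-0.1,0,0,0],[0,0,-0.15,0,0,0],[0,0,-0.15,0,0,0],[0,0,-0.15,0,0,0]]])

```text
time_s: 5.15
ee_pos: [0.5888, 0.0035, 0.1882]
orientation: [-0.235, 3.132, -0.0]
wrist_force: [0.1, 1.2, -2.8]
width: 0.0173
```

```bash
python3 - <<'E'
from h import *
st();goal(.4874,.2664,.15,1.60)
E
```

```text
5.15 [0.5888 0.0035 0.1882] [-0.235  3.132 -0.   ] F [ 0.1  1.2 -2.8] w 0.0173 q [-0.1   0.43 -0.01  1.13  0.   -0.25]
row [0.122  0.5502 0.0763] [-0.      0.0003  0.0384] rows>= 7
```

Request:
send_rows(series=[[[0.01,0.05,0,0,0,0.004],[0.03,0.11,0,0,0,0.008],[0.04,0.17,0,0,0,0.012],[0.05,0.23,0,0,0,0.016],[0.065,0.29,0,0,0,0.02],[0.08,0.36,0,0,0,0.025],[0.09,0.43,0.02,0,0,0.03],[0.11,0.49,0.05,0,0,0.035],[0.122,0.55,0.076,0,0,0.038],[0.122,0.55,0.076,0,0,0.038],[0.122,0.55,0.076,0,0,0.038],[0.122,0.55,0.076,0,0,0.038]]])

```text
time_s: 6.35
ee_pos: [0.4872, 0.2655, 0.1497]
orientation: [0.047, -3.14, 0.001]
wrist_force: [0.2, 0.1, -1.5]
width: 0.0171
```

```bash
python3 - <<'E'
from h import *
st();goal(.4874,.2664,.041,1.60)
E
```

```text
6.35 [0.4872 0.2655 0.1497] [ 4.70e-02 -3.14e+00  1.00e-03] F [ 0.2  0.1 -1.5] w 0.0171 q [ 0.38  0.39 -0.18  1.01 -0.    0.36]
row [-0.0007  0.0019  0.2175] [-0.0002 -0.0002  0.0002] rows>= 4
```

Request:
send_rows(series=[[[0,0.002,0.06,0,0,0],[0,0.002,0.12,0,0,0],[0,0.002,0.17,0,0,0],[0,0.002,0.195,0,0,0],[0,0.002,0.205,0,0,0],[0,0.002,0.21,0,0,0],[0,0.002,0.214,0,0,0],[0,0.002,0.216,0,0,0],[0,0.002,0.218,0,0,0],[0,0.002,0.218,0,0,0],[0,0.002,0.218,0,0,0]]])

```text
time_s: 7.45
ee_pos: [0.4873, 0.2675, 0.0416]
orientation: [-0.048, 3.141, 0.0]
wrist_force: [-0.5, 0.3, -1.6]
width: 0.0172
```

Request:
send_rows(series=[[[0,0,0.002,0,0,0],[0,0,0.004,0,0,0],[0,0,0.005,0,0,0],[0,0,0.005,0,0,0]]])

```text
time_s: 7.85
ee_pos: [0.4874, 0.2675, 0.0408]
orientation: [-0.048, 3.14, 0.001]
wrist_force: [-4.9, -2.1, 13.8]
width: 0.0173
```

Firm contact at z 0.041. I'll ease off, open and rise.

Request:
send_rows(series=[[[0,0,-0.003,0,0,0],[0,0,-0.003,0,0,0],[0,0,-0.003,0,0,0],[0,0,-0.003,0,0,0],[0,0,-0.003,0,0,0],[0,0,-0.003,0,0,0]]], jaw=0.2)

```text
time_s: 8.45
ee_pos: [0.4871, 0.2673, 0.0401]
orientation: [0.048, -3.141, 0.0]
wrist_force: [0.1, 0.7, 0.9]
width: 0.0512
```

```bash
python3 - <<'E'
from h import *
st()
E
```

```text
8.45 [0.4871 0.2673 0.0401] [ 0.048 -3.141  0.   ] F [0.1 0.7 0.9] w 0.0512 q [ 0.39  0.5  -0.32  0.75  0.    0.36]
```

Request:
send_rows(series=[[[0,0,-0.06,0,0,0],[0,0,-0.14,0,0,0],[0,0,-0.22,0,0,0],[0,0,-0.28,0,0,0],[0,0,-0.28,0,0,0],[0,0,-0.28,0,0,0]]], jaw=0.6)

```text
time_s: 9.05
ee_pos: [0.4877, 0.2676, 0.1809]
orientation: [-0.048, 3.139, 0.001]
wrist_force: [0.0, 0.7, 0.1]
width: 0.0681
```

```bash
python3 - <<'E'
from h import *
st();goal(.52,-.10,.18,1.719)
snap("top","o1.png",(180,160,500,340),2.5)
E
```

```text
9.05 [0.4877 0.2676 0.1809] [-4.800e-02  3.139e+00  1.000e-03] F [0.  0.7 0.1] w 0.0681 q [ 0.39  0.37 -0.12  1.08  0.    0.36]
row [-0.0422 -0.7367  0.0013] [ 0.0002  0.0006 -0.0375] rows>= 9
```

View pics/o1.png

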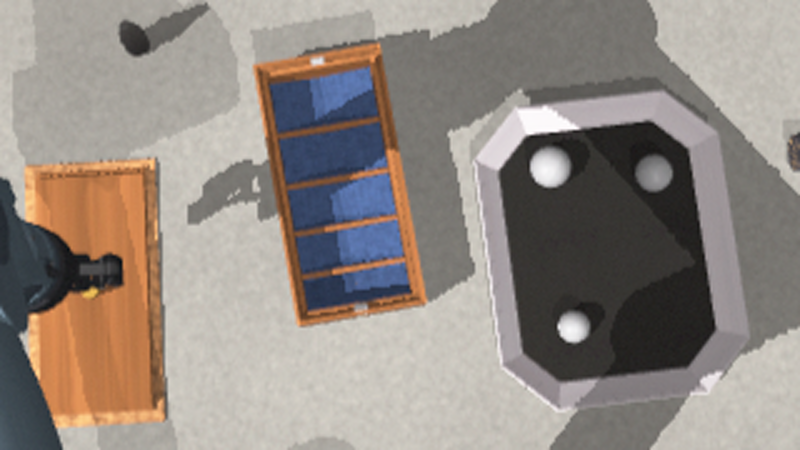

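The cover lies on the mat with cork showing all round it. The shortest compartment is at the near end (bottom, crop (358,288)), so the case yaw of 0.148 holds. The balls haven't moved: (550,166), (654,172), (573,326). Ball 3 is next.

Request:
send_rows(series=[[[0,-0.1,0,0,0,0],[-0.01,-0.2,0,0,0,-0.01],[-0.02,-0.3,0,0,0,-0.02],[-0.025,-0.4,0,0,0,-0.03],[-0.03,-0.5,0,0,0,-0.037],[-0.04,-0.6,0,0,0,-0.037],[-0.042,-0.737,0,0,0,-0.037],[-0.042,-0.737,0,0,0,-0.037],[-0.042,-0.737,0,0,0,-0.037],[-0.042,-0.737,0,0,0,-0.037]]], jaw=0.5)

```text
time_s: 10.1
ee_pos: [0.5181, -0.1, 0.1786]
orientation: [0.229, -3.13, -0.003]
wrist_force: [0.1, 0.8, -0.0]
width: 0.0645
```

```bash
python3 - <<'E'
from h import *
st();goal(.4386,-.2408,.1,1.719)
E
```

```text
10.1 [ 0.5181 -0.1     0.1786] [ 2.29e-01 -3.13e+00 -3.00e-03] F [ 0.1  0.8 -0. ] w 0.0645 q [-0.31  0.32 -0.2   1.06  0.   -0.46]
row [ 0.1978 -0.2558  0.1573] [ 0.0007 -0.0009 -0.0008] rows>= 5
```

Request:
send_rows(series=[[[0.07,-0.085,0.03,0,0,0],[0.13,-0.17,0.08,0,0,0],[0.198,-0.256,0.12,0,0,0],[0.198,-0.256,0.157,0,0,0],[0.198,-0.256,0.157,0,0,0],[0.198,-0.256,0.157,0,0,0],[0.198,-0.256,0.157,0,0,0],[0.198,-0.256,0.157,0,0,0]]])

```text
time_s: 10.9
ee_pos: [0.4416, -0.2406, 0.1028]
orientation: [-0.234, 3.131, -0.001]
wrist_force: [0.7, 0.1, 0.2]
width: 0.064
```

```bash
python3 - <<'E'
from h import *
st();goal(.4386,-.2408,.032,1.719)
E
```

```text
10.9 [ 0.4416 -0.2406  0.1028] [-2.340e-01  3.131e+00 -1.000e-03] F [0.7 0.1 0.2] w 0.064 q [-0.63  0.33 -0.39  0.84  0.   -0.77]
row [0.0062 0.0006 0.1416] [-0.0003  0.0005  0.0003] rows>= 3
```

Request:
send_rows(series=[[[0.004,0,0.05,0,0,0],[0.004,0,0.1,0,0,0],[0.004,0,0.14,0,0,0],[0.004,0,0.14,0,0,0],[0.004,0,0.14,0,0,0],[0.004,0,0.14,0,0,0]]])

```text
time_s: 11.5
ee_pos: [0.4395, -0.2422, 0.0333]
orientation: [-0.231, 3.131, -0.003]
wrist_force: [1.2, 0.2, -0.5]
width: 0.0645
```

```bash
python3 - <<'E'
from h import *
st();goal(.4386,-.2408,.032,1.719)
snap("scene","b1.png",(150,250,330,390),4)
snap("top","b1t.png")
E
```

```text
11.5 [ 0.4395 -0.2422  0.0333] [-2.310e-01  3.131e+00 -3.000e-03] F [ 1.2  0.2 -0.5] w 0.0645 q [-0.63  0.42 -0.48  0.67  0.   -0.78]
row [0.0014 0.003  0.0025] [-0.0006  0.0006 -0.0002] rows>= 2
```

View pics/b1.png

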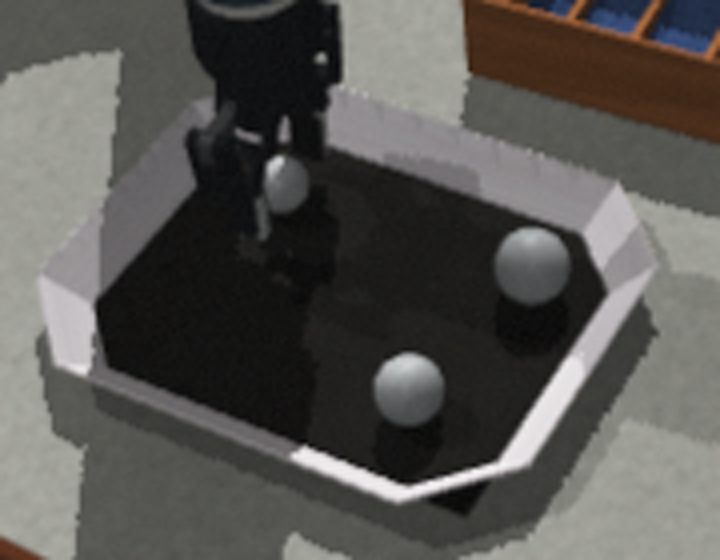

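Ball 3 (crop (287,184)) lies between the open fingers. Balls 5 (532,266) and 4 (408,388) are untouched. Closing.

Request:
send_rows(series=[[[0,0,0.002,0,0,0],[0,0,0.002,0,0,0],[0,0,0.002,0,0,0],[0,0,0.002,0,0,0],[0,0,0.002,0,0,0],[0,0,0.002,0,0,0],[0,0,0.002,0,0,0],[0,0,0.002,0,0,0]]], jaw=-1, force=35)

```text
time_s: 12.4
ee_pos: [0.4384, -0.2419, 0.0312]
orientation: [-0.23, 3.132, -0.0]
wrist_force: [-0.6, 1.2, 5.6]
width: 0.0324
```

Request:
send_rows(series=[[[0,0,-0.02,0,0,0],[0,0,-0.06,0,0,0],[0,0,-0.12,0,0,0],[0,0,-0.2,0,0,0],[0,0,-0.24,0,0,0],[0,0,-0.24,0,0,0],[0,0,-0.24,0,0,0],[0,0,-0.24,0,0,0]]])

```text
time_s: 13.2
ee_pos: [0.437, -0.241, 0.1491]
orientation: [0.23, -3.131, -0.003]
wrist_force: [-0.6, -0.2, -1.3]
width: 0.032
```

```bash
python3 - <<'E'
from h import *
c=np.array([.589,.0035]);a=.148
X=-125
L=[36,41,46,51,56];P=[]
for l in L: P.append(X+l/2);X+=l+5
for i,p in enumerate(P):
    print(i+1,p,(c+p/1000*np.array([np.cos(a),np.sin(a)])).round(4))
st();q=c+P[2]/1000*np.array([np.cos(a),np.sin(a)]);goal(q[0],q[1],.15,1.719)
E
```

```text
1 -107.0 [ 0.4832 -0.0123]
2 -63.5 [ 0.5262 -0.0059]
3 -15.0 [0.5742 0.0013]
4 38.5 [0.6271 0.0092]
5 97.0 [0.6849 0.0178]
13.2 [ 0.437  -0.241   0.1491] [ 2.300e-01 -3.131e+00 -3.000e-03] F [-0.6 -0.2 -1.3] w 0.032 q [-0.63  0.29 -0.33  0.96  0.   -0.78]
row [-0.3422  0.4392 -0.0015] [ 0.0007 -0.0007 -0.0005] rows>= 7
```

Request:
send_rows(series=[[[-0.05,0.07,0,0,0,0],[-0.11,0.14,0,0,0,0],[-0.17,0.21,0,0,0,0],[-0.23,0.29,0,0,0,0],[-0.29,0.37,0,0,0,0],[-0.33,0.43,0,0,0,0],[-0.342,0.439,0,0,0,0],[-0.342,0.439,0,0,0,0],[-0.342,0.439,0,0,0,0],[-0.342,0.439,0,0,0,0],[-0.342,0.439,0,0,0,0]]])

```text
time_s: 14.3
ee_pos: [0.5746, -0.0009, 0.1506]
orientation: [0.227, -3.133, -0.0]
wrist_force: [-0.3, -0.9, -0.5]
width: 0.0321
```

```bash
python3 - <<'E'
from h import *
st();goal(.5742,.0015,.038,1.719)
snap("top","p3.png",(250,160,450,310),4)
E
```

```text
14.3 [ 0.5746 -0.0009  0.1506] [ 0.227 -3.133 -0.   ] F [-0.3 -0.9 -0.5] w 0.0321 q [-0.11  0.43 -0.12  1.03 -0.   -0.26]
row [-0.      0.0048  0.2253] [ 0.     -0.0002 -0.0011] rows>= 4
```

View pics/p3.png

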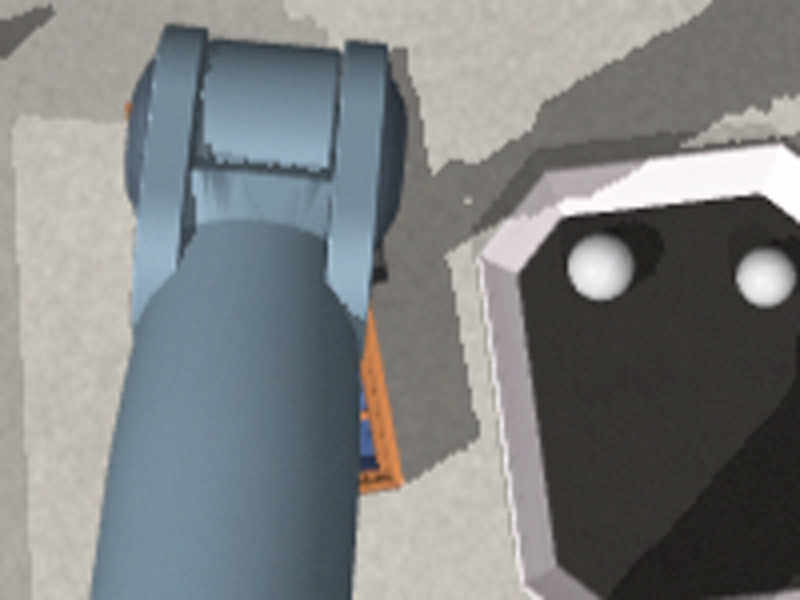

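The arm hides the case from above. Ball 5 is still at (600,267) and ball 4 at (766,277). Lowering on geometry and force.

Request:
send_rows(series=[[[0,0.004,0.06,0,0,0],[0,0.004,0.12,0,0,0],[0,0.004,0.17,0,0,0],[0,0.004,0.2,0,0,0],[0,0.004,0.215,0,0,0],[0,0.004,0.222,0,0,0],[0,0.004,0.225,0,0,0],[0,0.004,0.225,0,0,0],[0,0.004,0.225,0,0,0]]])

```text
time_s: 15.25
ee_pos: [0.5757, 0.0023, 0.0392]
orientation: [-0.23, 3.131, -0.0]
wrist_force: [0.4, 0.3, -1.5]
width: 0.0321
```

```bash
python3 - <<'E'
from h import *
st();goal(.5742,.0015,.0365,1.719)
E
```

```text
15.25 [0.5757 0.0023 0.0392] [-0.23   3.131 -0.   ] F [ 0.4  0.3 -1.5] w 0.0321 q [-0.11  0.53 -0.27  0.77  0.   -0.25]
row [ 0.0033 -0.0011  0.0055] [-0.0001  0.0006 -0.0005] rows>= 2
```

Request:
send_rows(series=[[[0.002,0,0.001,0,0,0],[0.002,0,0.002,0,0,0],[0.002,0,0.003,0,0,0],[0.002,0,0.004,0,0,0],[0.002,0,0.005,0,0,0],[0.002,0,0.005,0,0,0]]])

```text
time_s: 15.85
ee_pos: [0.5743, 0.0023, 0.0366]
orientation: [-0.23, 3.132, -0.0]
wrist_force: [-1.2, 0.6, 4.7]
width: 0.0318
```

Contact made. Releasing.

Request:
send_rows(series=[[[0,0,-0.001,0,0,0],[0,0,-0.001,0,0,0],[0,0,-0.001,0,0,0],[0,0,-0.001,0,0,0],[0,0,-0.001,0,0,0],[0,0,-0.001,0,0,0]]], jaw=0.2)

```text
time_s: 16.45
ee_pos: [0.5739, 0.0022, 0.0362]
orientation: [0.23, -3.133, -0.0]
wrist_force: [-0.3, -0.1, 0.0]
width: 0.0513
```

Request:
send_rows(series=[[[0,0,-0.02,0,0,0],[0,0,-0.06,0,0,0],[0,0,-0.12,0,0,0],[0,0,-0.18,0,0,0],[0,0,-0.24,0,0,0],[0,0,-0.24,0,0,0],[0,0,-0.24,0,0,0]]])

```text
time_s: 17.15
ee_pos: [0.5748, 0.0021, 0.1576]
orientation: [-0.23, 3.13, -0.001]
wrist_force: [-0.3, 0.3, -0.8]
width: 0.0515
```

```bash
python3 - <<'E'
from h import *
st();goal(.6072,-.2222,.12,1.719)
snap("scene","p3s.png",(240,180,400,300),4)
snap("top","p3t.png")
E
```

```text
17.15 [0.5748 0.0021 0.1576] [-2.30e-01  3.13e+00 -1.00e-03] F [-0.3  0.3 -0.8] w 0.0515 q [-0.11  0.42 -0.11  1.04  0.   -0.25]
row [ 0.0016 -0.4533  0.0755] [-0.0002  0.0008 -0.0005] rows>= 6
```

View pics/p3s.png

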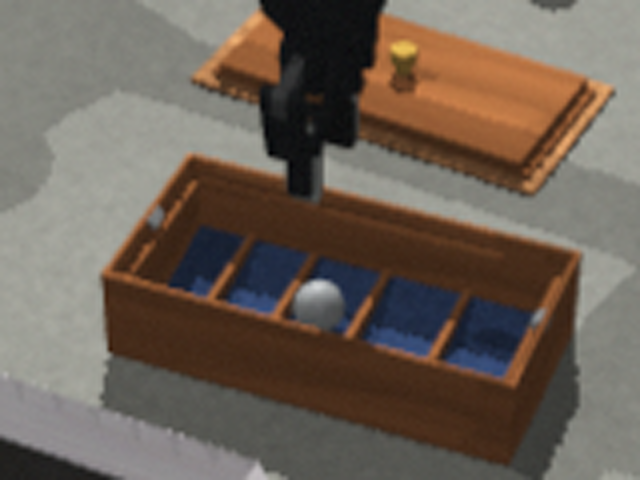

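Ball 3 sits in the middle compartment (crop (319,305)), and the cover lies on the mat with its knob at (403,52). Next I'll re-check the positions of balls 4 and 5, then pick ball 5.

```bash
cat >>h.py <<'E'
def balls(f):
    a=cv2.resize(cv2.imread("pics/"+f)[190:325,365:485],None,fx=4,fy=4,interpolation=cv2.INTER_CUBIC)
    g=cv2.GaussianBlur(cv2.cvtColor(a,6),(7,7),2)
    h=cv2.HoughCircles(g,cv2.HOUGH_GRADIENT_ALT,1,60,param1=150,param2=.7,minRadius=20,maxRadius=38)
    for x,y,r in ([] if h is None else h[0]): print("ball",w("top",365+x/4-.375,190+y/4-.375,.003+r/1515).round(4),"d mm",round(2*r/1.515,1))
E
python3 - <<'E'
from h import *
balls("top0.png");balls("p3t.png")
E
```

```text
ball [ 0.606  -0.2202  0.0242] d mm 42.4
ball [ 0.5971 -0.331   0.0219] d mm 37.9
ball [ 0.438  -0.2407  0.0199] d mm 33.9
ball [ 0.606  -0.2202  0.0242] d mm 42.5
ball [ 0.5978 -0.3318  0.0219] d mm 37.8
```

Request:
send_rows(series=[[[0,-0.08,0,0,0,0],[0,-0.16,0,0,0,0],[0,-0.24,0,0,0,0],[0,-0.32,0,0,0,0],[0,-0.4,0.03,0,0,0],[0.001,-0.453,0.05,0,0,0],[0.001,-0.453,0.075,0,0,0],[0.001,-0.453,0.075,0,0,0],[0.001,-0.453,0.075,0,0,0],[0.001,-0.453,0.075,0,0,0]]], jaw=0.6)

```text
time_s: 18.25
ee_pos: [0.6066, -0.2206, 0.1191]
orientation: [0.233, -3.133, -0.001]
wrist_force: [0.1, -0.1, -0.1]
width: 0.0687
```

```bash
python3 - <<'E'
from h import *
st();goal(.6072,-.2222,.037,1.719)
E
```

```text
18.25 [ 0.6066 -0.2206  0.1191] [ 2.330e-01 -3.133e+00 -1.000e-03] F [ 0.1 -0.1 -0.1] w 0.0687 q [-0.45  0.58  0.06  1.05  0.   -0.6 ]
row [-0.0008 -0.0034  0.1641] [ 0.0001 -0.      0.    ] rows>= 3
```

Request:
send_rows(series=[[[0,-0.001,0.05,0,0,0],[0,-0.001,0.1,0,0,0],[0,-0.001,0.15,0,0,0],[0,-0.001,0.166,0,0,0],[0,-0.001,0.166,0,0,0],[0,-0.001,0.166,0,0,0],[0,-0.001,0.166,0,0,0]]])

```text
time_s: 18.95
ee_pos: [0.608, -0.2228, 0.0377]
orientation: [-0.23, 3.13, -0.002]
wrist_force: [-0.6, 0.0, 0.6]
width: 0.0684
```

Request:
send_rows(series=[[[0,0,0,0,0,0],[0,0,0,0,0,0],[0,0,0,0,0,0],[0,0,0,0,0,0],[0,0,0,0,0,0],[0,0,0,0,0,0],[0,0,0,0,0,0]]], jaw=-1, force=50)

```text
time_s: 19.65
ee_pos: [0.6076, -0.2228, 0.0372]
orientation: [-0.23, 3.131, -0.002]
wrist_force: [-2.1, 0.4, 5.4]
width: 0.0415
```

Request:
send_rows(series=[[[0,0,-0.02,0,0,0],[0,0,-0.06,0,0,0],[0,0,-0.12,0,0,0],[0,0,-0.2,0,0,0],[0,0,-0.24,0,0,0],[0,0,-0.24,0,0,0],[0,0,-0.24,0,0,0],[0,0,-0.24,0,0,0]]])

```text
time_s: 20.45
ee_pos: [0.6051, -0.2217, 0.1533]
orientation: [0.23, -3.129, -0.004]
wrist_force: [-1.0, -0.6, -3.5]
width: 0.0417
```

```bash
python3 - <<'E'
from h import *
st();goal(.6849,.018,.155,1.719)
E
```

```text
20.45 [ 0.6051 -0.2217  0.1533] [ 0.23  -3.129 -0.004] F [-1.  -0.6 -3.5] w 0.0417 q [-0.45  0.56  0.12  1.13  0.   -0.6 ]
row [-0.2279  0.451  -0.003 ] [ 0.0008 -0.0012 -0.0005] rows>= 7
```

Request:
send_rows(series=[[[-0.04,0.07,0,0,0,0],[-0.08,0.15,0,0,0,0],[-0.12,0.23,0,0,0,0],[-0.16,0.31,0,0,0,0],[-0.19,0.38,0,0,0,0],[-0.22,0.43,0,0,0,0],[-0.228,0.451,0,0,0,0],[-0.228,0.451,0,0,0,0],[-0.228,0.451,0,0,0,0],[-0.228,0.451,0,0,0,0],[-0.228,0.451,0,0,0,0]]])

```text
time_s: 21.55
ee_pos: [0.6861, 0.0157, 0.1557]
orientation: [0.227, -3.133, 0.0]
wrist_force: [-0.5, -0.5, -3.3]
width: 0.041
```

```bash
python3 - <<'E'
from h import *
st();goal(.6849,.018,.046,1.719)
E
```

```text
21.55 [0.6861 0.0157 0.1557] [ 0.227 -3.133  0.   ] F [-0.5 -0.5 -3.3] w 0.041 q [-0.07  0.65  0.27  1.19 -0.   -0.21]
row [0.0016 0.0048 0.2194] [-0.     -0.0001 -0.0011] rows>= 4
```

Request:
send_rows(series=[[[0.002,0.004,0.06,0,0,0],[0.002,0.004,0.12,0,0,0],[0.002,0.004,0.17,0,0,0],[0.002,0.004,0.2,0,0,0],[0.002,0.004,0.21,0,0,0],[0.002,0.004,0.215,0,0,0],[0.002,0.004,0.219,0,0,0],[0.002,0.004,0.219,0,0,0],[0.002,0.004,0.219,0,0,0]]])

```text
time_s: 22.45
ee_pos: [0.686, 0.0191, 0.0474]
orientation: [-0.23, 3.131, -0.0]
wrist_force: [-0.1, 0.9, -3.4]
width: 0.0412
```

```bash
python3 - <<'E'
from h import *
st();goal(.6849,.018,.0415,1.719)
E
```

```text
22.45 [0.686  0.0191 0.0474] [-0.23   3.131 -0.   ] F [-0.1  0.9 -3.4] w 0.0412 q [-0.06  0.72  0.1   0.96  0.   -0.21]
row [ 0.0024 -0.0018  0.0119] [-0.0001  0.0006 -0.0005] rows>= 2
```

Request:
send_rows(series=[[[0.002,0,0.003,0,0,0],[0.002,0,0.005,0,0,0],[0.002,0,0.007,0,0,0],[0.002,0,0.008,0,0,0],[0.002,0,0.009,0,0,0],[0.002,0,0.01,0,0,0],[0.002,0,0.01,0,0,0]]])

```text
time_s: 23.15
ee_pos: [0.6846, 0.0191, 0.0427]
orientation: [-0.23, 3.132, 0.0]
wrist_force: [-3.0, 0.4, 6.1]
width: 0.0412
```

Request:
send_rows(series=[[[0,0,-0.001,0,0,0],[0,0,-0.001,0,0,0],[0,0,-0.001,0,0,0],[0,0,-0.001,0,0,0],[0,0,-0.001,0,0,0],[0,0,-0.001,0,0,0]]], jaw=0.4)

```text
time_s: 23.75
ee_pos: [0.6842, 0.019, 0.0417]
orientation: [0.23, -3.133, -0.0]
wrist_force: [0.2, 0.3, 0.1]
width: 0.0597
```

Request:
send_rows(series=[[[0,0,-0.02,0,0,0],[0,0,-0.06,0,0,0],[0,0,-0.12,0,0,0],[0,0,-0.18,0,0,0],[0,0,-0.22,0,0,0],[0,0,-0.22,0,0,0],[0,0,-0.22,0,0,0]]])

```text
time_s: 24.45
ee_pos: [0.6846, 0.019, 0.1525]
orientation: [-0.23, 3.132, -0.0]
wrist_force: [0.8, 0.1, 0.4]
width: 0.0597
```

```bash
python3 - <<'E'
from h import *
st();goal(.5978,-.3318,.12,1.719)
snap("top","p5t.png");balls("p5t.png")
E
```

```text
24.45 [0.6846 0.019  0.1525] [-0.23   3.132 -0.   ] F [0.8 0.1 0.4] w 0.0597 q [-0.06  0.64  0.25  1.18  0.   -0.21]
row [ 0.2745 -0.6687  0.0647] [-0.0001  0.0005 -0.0005] rows>= 9
ball [ 0.5977 -0.333   0.0223] d mm 38.7
```

Request:
send_rows(series=[[[0.03,-0.07,0,0,0,0],[0.06,-0.15,0,0,0,0],[0.09,-0.23,0,0,0,0],[0.125,-0.31,0,0,0,0],[0.16,-0.39,0,0,0,0],[0.19,-0.47,0,0,0,0],[0.225,-0.55,0,0,0,0],[0.255,-0.62,0.03,0,0,0],[0.274,-0.669,0.065,0,0,0],[0.274,-0.669,0.065,0,0,0],[0.274,-0.669,0.065,0,0,0],[0.274,-0.669,0.065,0,0,0]]])

```text
time_s: 25.7
ee_pos: [0.5976, -0.3307, 0.1189]
orientation: [0.232, -3.132, -0.002]
wrist_force: [0.7, -0.2, 0.1]
width: 0.06
```

```bash
python3 - <<'E'
from h import *
st();goal(.5978,-.3323,.035,1.719)
E
```

```text
25.7 [ 0.5976 -0.3307  0.1189] [ 2.320e-01 -3.132e+00 -2.000e-03] F [ 0.7 -0.2  0.1] w 0.06 q [-0.6   0.66  0.19  1.11  0.   -0.75]
row [ 0.     -0.0035  0.1678] [ 0.0004 -0.0002 -0.0001] rows>= 3
```

Request:
send_rows(series=[[[0,-0.002,0.05,0,0,0],[0,-0.002,0.1,0,0,0],[0,-0.002,0.14,0,0,0],[0,-0.002,0.16,0,0,0],[0,-0.002,0.17,0,0,0],[0,-0.002,0.17,0,0,0],[0,-0.002,0.17,0,0,0]]])

```text
time_s: 26.4
ee_pos: [0.5986, -0.3331, 0.0356]
orientation: [-0.231, 3.131, -0.002]
wrist_force: [0.3, -0.7, 0.5]
width: 0.06
```

Request:
send_rows(series=[[[0,0,0,0,0,0],[0,0,0,0,0,0],[0,0,0,0,0,0],[0,0,0,0,0,0],[0,0,0,0,0,0],[0,0,0,0,0,0],[0,0,0,0,0,0]]], jaw=-1, force=45)

```text
time_s: 27.1
ee_pos: [0.5986, -0.3334, 0.0357]
orientation: [-0.23, 3.131, -0.002]
wrist_force: [-0.6, 1.8, 5.3]
width: 0.0363
```

Request:
send_rows(series=[[[0,0,-0.02,0,0,0],[0,0,-0.06,0,0,0],[0,0,-0.12,0,0,0],[0,0,-0.2,0,0,0],[0,0,-0.24,0,0,0],[0,0,-0.24,0,0,0],[0,0,-0.24,0,0,0],[0,0,-0.24,0,0,0]]])

```text
time_s: 27.9
ee_pos: [0.5964, -0.3321, 0.1517]
orientation: [0.23, -3.13, -0.004]
wrist_force: [0.5, 0.0, -2.7]
width: 0.0365
```

```bash
python3 - <<'E'
from h import *
st();goal(.6271,.01,.155,1.719)
E
```

```text
27.9 [ 0.5964 -0.3321  0.1517] [ 0.23  -3.13  -0.004] F [ 0.5  0.  -2.7] w 0.0365 q [-0.6   0.64  0.25  1.18  0.   -0.75]
row [-0.1607  0.6679 -0.005 ] [ 0.001  -0.001  -0.0005] rows>= 8
```

Request:
send_rows(series=[[[-0.02,0.07,0,0,0,0],[-0.04,0.15,0,0,0,0],[-0.055,0.23,0,0,0,0],[-0.075,0.31,0,0,0,0],[-0.095,0.39,0,0,0,0],[-0.115,0.47,0,0,0,0],[-0.135,0.55,0,0,0,0],[-0.15,0.63,0,0,0,0],[-0.161,0.668,0,0,0,0],[-0.161,0.668,0,0,0,0],[-0.161,0.668,0,0,0,0],[-0.161,0.668,0,0,0,0]]])

```text
time_s: 29.1
ee_pos: [0.6278, 0.0083, 0.1532]
orientation: [0.228, -3.131, 0.0]
wrist_force: [-0.5, 0.0, -2.6]
width: 0.0365
```

```bash
python3 - <<'E'
from h import *
st();goal(.6271,.010,.045,1.719)
E
```

```text
29.1 [0.6278 0.0083 0.1532] [ 0.228 -3.131  0.   ] F [-0.5  0.  -2.6] w 0.0365 q [-0.09  0.53  0.06  1.1  -0.   -0.23]
row [0.0005 0.0036 0.2164] [ 0.     -0.0006 -0.0008] rows>= 4
```

Request:
send_rows(series=[[[0.003,0.003,0.06,0,0,0],[0.003,0.003,0.12,0,0,0],[0.003,0.003,0.17,0,0,0],[0.003,0.003,0.2,0,0,0],[0.003,0.003,0.21,0,0,0],[0.003,0.003,0.215,0,0,0],[0.003,0.003,0.217,0,0,0],[0.003,0.003,0.217,0,0,0],[0.003,0.003,0.217,0,0,0]]])

```text
time_s: 30.0
ee_pos: [0.6276, 0.0104, 0.0468]
orientation: [-0.23, 3.131, -0.0]
wrist_force: [-0.2, 0.0, -1.9]
width: 0.0364
```

```bash
python3 - <<'E'
from h import *
st();goal(.6271,.010,.0405,1.719)
E
```

```text
30.0 [0.6276 0.0104 0.0468] [-0.23   3.131 -0.   ] F [-0.2  0.  -1.9] w 0.0364 q [-0.08  0.61 -0.1   0.86  0.   -0.23]
row [ 0.0012 -0.0006  0.0127] [-0.0001  0.0006 -0.0005] rows>= 2
```

Request:
send_rows(series=[[[0.001,0,0.003,0,0,0],[0.001,0,0.006,0,0,0],[0.001,0,0.008,0,0,0],[0.001,0,0.009,0,0,0],[0.001,0,0.01,0,0,0],[0.001,0,0.011,0,0,0],[0.001,0,0.011,0,0,0]]])

```text
time_s: 30.7
ee_pos: [0.6265, 0.0106, 0.0412]
orientation: [-0.23, 3.132, 0.0]
wrist_force: [-1.7, 1.7, 4.8]
width: 0.0362
```

Request:
send_rows(series=[[[0,0,-0.001,0,0,0],[0,0,-0.001,0,0,0],[0,0,-0.001,0,0,0],[0,0,-0.001,0,0,0],[0,0,-0.001,0,0,0],[0,0,-0.001,0,0,0]]], jaw=0.3)

```text
time_s: 31.3
ee_pos: [0.6263, 0.0105, 0.0408]
orientation: [-0.23, 3.133, 0.0]
wrist_force: [0.9, -0.1, -0.1]
width: 0.0555
```

Request:
send_rows(series=[[[0,0,-0.02,0,0,0],[0,0,-0.06,0,0,0],[0,0,-0.12,0,0,0],[0,0,-0.18,0,0,0],[0,0,-0.22,0,0,0],[0,0,-0.22,0,0,0],[0,0,-0.22,0,0,0]]], jaw=0.2)

```text
time_s: 32.0
ee_pos: [0.6267, 0.0104, 0.1514]
orientation: [-0.23, 3.132, -0.0]
wrist_force: [0.2, 0.5, -0.2]
width: 0.0512
```

```bash
python3 - <<'E'
from h import *
st();goal(.4874,.2675,.15,1.60)
E
```

```text
32.0 [0.6267 0.0104 0.1514] [-0.23   3.132 -0.   ] F [ 0.2  0.5 -0.2] w 0.0512 q [-0.08  0.52  0.04  1.09  0.   -0.23]
row [0.2005 0.5494 0.0024] [-0.0001  0.0005  0.0374] rows>= 7
```

Request:
send_rows(series=[[[0.03,0.08,0,0,0,0.005],[0.06,0.16,0,0,0,0.01],[0.09,0.24,0,0,0,0.018],[0.12,0.32,0,0,0,0.025],[0.145,0.4,0,0,0,0.03],[0.175,0.48,0,0,0,0.034],[0.2,0.549,0.002,0,0,0.037],[0.2,0.549,0.002,0,0,0.037],[0.2,0.549,0.002,0,0,0.037],[0.2,0.549,0.002,0,0,0.037],[0.2,0.549,0.002,0,0,0.037]]])

```text
time_s: 33.1
ee_pos: [0.4877, 0.2662, 0.1494]
orientation: [0.045, -3.141, 0.001]
wrist_force: [0.4, 0.8, -0.4]
width: 0.0515
```

```bash
python3 - <<'E'
from h import *
st();goal(.4874,.2675,.0415,1.60)
snap("top","all.png",(180,160,500,340),2.5)
E
```

```text
33.1 [0.4877 0.2662 0.1494] [ 4.500e-02 -3.141e+00  1.000e-03] F [ 0.4  0.8 -0.4] w 0.0515 q [ 0.39  0.39 -0.17  1.01 -0.    0.36]
row [0.0005 0.0026 0.2158] [-0.0001 -0.0002 -0.0002] rows>= 4
```

View pics/all.png

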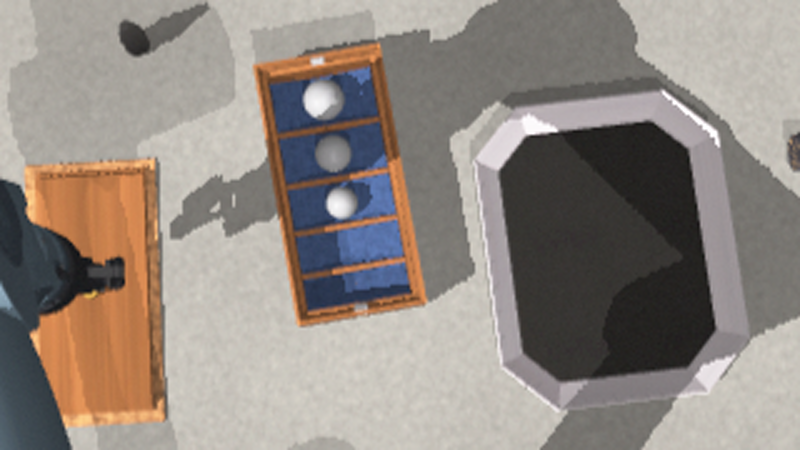

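All three balls are in: ball 5 at (323,98), ball 4 (332,153) and ball 3 (342,202). The tray is empty and the cover hasn't moved. Now I'll regrasp the cover.

Request:
send_rows(series=[[[0,0.002,0.06,0,0,0],[0,0.002,0.12,0,0,0],[0,0.002,0.18,0,0,0],[0,0.002,0.21,0,0,0],[0,0.002,0.216,0,0,0],[0,0.002,0.216,0,0,0],[0,0.002,0.216,0,0,0]]])

```text
time_s: 33.85
ee_pos: [0.4884, 0.2685, 0.043]
orientation: [-0.047, 3.139, 0.001]
wrist_force: [-0.1, -0.1, 0.5]
width: 0.0509
```

```bash
python3 - <<'E'
from h import *
st();goal(.4874,.2675,.041,1.60)
E
```

```text
33.85 [0.4884 0.2685 0.043 ] [-4.700e-02  3.139e+00  1.000e-03] F [-0.1 -0.1  0.5] w 0.0509 q [ 0.39  0.49 -0.32  0.76  0.    0.36]
row [ 0.0021 -0.0019  0.0039] [0.0003 0.0006 0.0002] rows>= 2
```

Request:
send_rows(series=[[[0,0,0,0,0,0],[0,0,0,0,0,0],[0,0,0,0,0,0],[0,0,0,0,0,0],[0,0,0,0,0,0],[0,0,0,0,0,0],[0,0,0,0,0,0],[0,0,0,0,0,0]]], jaw=-1, force=70)

```text
time_s: 34.65
ee_pos: [0.4881, 0.2686, 0.0431]
orientation: [-0.048, 3.139, 0.001]
wrist_force: [-1.3, -1.0, 6.0]
width: 0.017
```

```bash
python3 - <<'E'
from h import *
st()
E
```

```text
34.65 [0.4881 0.2686 0.0431] [-4.800e-02  3.139e+00  1.000e-03] F [-1.3 -1.   6. ] w 0.017 q [ 0.39  0.49 -0.32  0.76 -0.    0.36]
```

Request:
send_rows(series=[[[0,0,-0.03,0,0,0],[0,0,-0.1,0,0,0],[0,0,-0.19,0,0,0],[0,0,-0.27,0,0,0],[0,0,-0.27,0,0,0],[0,0,-0.27,0,0,0],[0,0,-0.27,0,0,0]]])

```text
time_s: 35.35
ee_pos: [0.4861, 0.268, 0.1753]
orientation: [0.048, -3.139, 0.001]
wrist_force: [-0.5, -0.6, -1.5]
width: 0.0168
```

```bash
python3 - <<'E'
from h import *
st();goal(.5897,.0035,.16,1.719)
E
```

```text
35.35 [0.4861 0.268  0.1753] [ 4.800e-02 -3.139e+00  1.000e-03] F [-0.5 -0.6 -1.5] w 0.0168 q [ 0.39  0.37 -0.13  1.07  0.    0.36]
row [-0.1911 -0.535   0.0306] [-0.0002 -0.0008 -0.0374] rows>= 7
```

Request:
send_rows(series=[[[-0.02,-0.05,0,0,0,-0.003],[-0.04,-0.11,0,0,0,-0.007],[-0.06,-0.17,0,0,0,-0.012],[-0.085,-0.24,0,0,0,-0.017],[-0.11,-0.31,0,0,0,-0.022],[-0.135,-0.38,0,0,0,-0.027],[-0.16,-0.44,0,0,0,-0.032],[-0.18,-0.5,0.01,0,0,-0.035],[-0.191,-0.535,0.03,0,0,-0.0374],[-0.191,-0.535,0.03,0,0,-0.0374],[-0.191,-0.535,0.03,0,0,-0.0374],[-0.191,-0.535,0.03,0,0,-0.0374]]])

```text
time_s: 36.55
ee_pos: [0.5899, 0.0049, 0.161]
orientation: [0.233, -3.131, -0.001]
wrist_force: [-0.2, -0.0, -1.1]
width: 0.0165
```

Request:
send_rows(series=[[[0,0,0,0,0,0],[0,0,0,0,0,0]]])

```text
time_s: 36.75
ee_pos: [0.5907, 0.0048, 0.1621]
orientation: [-0.234, 3.132, 0.0]
wrist_force: [-0.7, 0.7, -2.2]
width: 0.0171
```

```bash
python3 - <<'E'
from h import *
st();goal(.5897,.0035,.112,1.719)
E
```

```text
36.75 [0.5907 0.0048 0.1621] [-0.234  3.132  0.   ] F [-0.7  0.7 -2.2] w 0.0171 q [-0.1   0.45 -0.05  1.07  0.   -0.25]
row [ 0.0025 -0.0023  0.1002] [0.     0.0001 0.0003] rows>= 3
```

Request:
send_rows(series=[[[0.002,-0.002,0.03,0,0,0],[0.002,-0.002,0.06,0,0,0],[0.002,-0.002,0.085,0,0,0],[0.002,-0.002,0.1,0,0,0],[0.002,-0.002,0.1,0,0,0],[0.002,-0.002,0.1,0,0,0],[0.002,-0.002,0.1,0,0,0]]])

```text
time_s: 37.45
ee_pos: [0.5906, 0.0028, 0.1126]
orientation: [-0.232, 3.132, -0.0]
wrist_force: [-0.1, 0.5, -1.1]
width: 0.017
```

```bash
python3 - <<'E'
from h import *
st();goal(.5897,.0035,.104,1.719)
snap("scene","f1.png",(240,180,400,300),4)
E
```

```text
37.45 [0.5906 0.0028 0.1126] [-0.232  3.132 -0.   ] F [-0.1  0.5 -1.1] w 0.017 q [-0.1   0.48 -0.13  0.96  0.   -0.25]
row [0.0017 0.0017 0.0172] [-0.0001  0.0005 -0.0001] rows>= 2
```

View pics/f1.png

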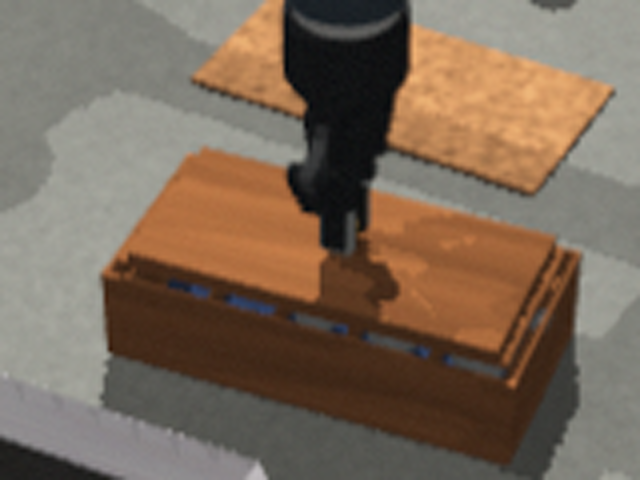

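The cover hangs level and lined up with the opening, with even gaps. Lowering.

Request:
send_rows(series=[[[0.002,0.0015,0.004,0,0,0],[0.002,0.0015,0.008,0,0,0],[0.002,0.0015,0.011,0,0,0],[0.002,0.0015,0.014,0,0,0],[0.002,0.0015,0.017,0,0,0],[0.002,0.0015,0.017,0,0,0],[0.002,0.0015,0.017,0,0,0]]])

```text
time_s: 38.2
ee_pos: [0.5894, 0.0034, 0.1039]
orientation: [-0.232, 3.132, -0.0]
wrist_force: [-0.6, 0.2, 3.1]
width: 0.0168
```

```bash
python3 - <<'E'
from h import *
st()
E
```

```text
38.2 [0.5894 0.0034 0.1039] [-0.232  3.132 -0.   ] F [-0.6  0.2  3.1] w 0.0168 q [-0.1   0.49 -0.15  0.94  0.   -0.25]
```

It's resting on the catches at the expected height. Pressing in small steps.

Request:
send_rows(series=[[[0,0,0.002,0,0,0],[0,0,0.004,0,0,0],[0,0,0.006,0,0,0],[0,0,0.008,0,0,0],[0,0,0.01,0,0,0],[0,0,0.012,0,0,0],[0,0,0.014,0,0,0],[0,0,0.016,0,0,0],[0,0,0.018,0,0,0],[0,0,0.018,0,0,0]]])

```text
time_s: 39.2
ee_pos: [0.5886, 0.0033, 0.0951]
orientation: [0.232, -3.133, 0.0]
wrist_force: [-3.1, 0.0, 10.1]
width: 0.0167
```

Request:
send_rows(series=[[[0,0,0.002,0,0,0],[0,0,0.004,0,0,0],[0,0,0.005,0,0,0],[0,0,0.005,0,0,0]]])

```text
time_s: 39.6
ee_pos: [0.5886, 0.0033, 0.095]
orientation: [-0.232, 3.132, -0.001]
wrist_force: [-10.7, -0.0, 25.2]
width: 0.0171
```

It's seated hard: 25 N with only 0.1 mm of movement, at the home height. I'll unload, tug lightly to check the latch, then release.

Request:
send_rows(series=[[[0,0,-0.002,0,0,0],[0,0,-0.004,0,0,0],[0,0,-0.006,0,0,0],[0,0,-0.008,0,0,0],[0,0,-0.0085,0,0,0],[0,0,-0.0085,0,0,0]]])

```text
time_s: 40.2
ee_pos: [0.5886, 0.0033, 0.0953]
orientation: [0.232, -3.132, -0.0]
wrist_force: [-0.5, -1.4, -1.3]
width: 0.0171
```

Neutral now. Releasing and rising clear.

Request:
send_rows(series=[[[0,0,0,0,0,0],[0,0,0,0,0,0],[0,0,0,0,0,0],[0,0,0,0,0,0],[0,0,0,0,0,0],[0,0,0,0,0,0]]], jaw=0.3)

```text
time_s: 40.8
ee_pos: [0.5889, 0.0034, 0.0961]
orientation: [-0.232, 3.133, 0.0]
wrist_force: [0.8, -0.3, -0.3]
width: 0.0556
```

Request:
send_rows(series=[[[0,0,-0.04,0,0,0],[0,0,-0.1,0,0,0],[0,0,-0.18,0,0,0],[0.03,0,-0.25,0,0,0],[0.08,0.08,-0.25,0,0,0],[0.1,0.15,-0.25,0,0,0],[0.13,0.23,-0.25,0,0,0],[0.15,0.3,-0.25,0,0,0],[0.15,0.38,-0.25,0,0,0],[0.15,0.46,-0.25,0,0,0],[0.15,0.46,-0.25,0,0,0],[0.15,0.46,-0.25,0,0,0]]])

```text
time_s: 42.0
ee_pos: [0.4805, 0.2203, 0.221]
orientation: [-0.235, 3.133, -0.001]
wrist_force: [-1.0, -0.7, 0.5]
width: 0.0555
```

```bash
python3 - <<'E'
from h import *
st()
s=manip.get_image("scene")[195:295,255:395,::-1]; t=manip.get_image("top")[170:300,270:360,::-1]
s=cv2.resize(s,(560,400),interpolation=2);t=cv2.resize(t,(240,347),interpolation=2)
t=cv2.copyMakeBorder(t,0,53,0,0,0);cv2.imwrite("pics/end.png",np.hstack([s,t]))
E
```

```text
42.0 [0.4805 0.2203 0.221 ] [-2.350e-01  3.133e+00 -1.000e-03] F [-1.  -0.7  0.5] w 0.0555 q [ 0.31  0.29 -0.12  1.16 -0.    0.16]
```

View pics/end.png

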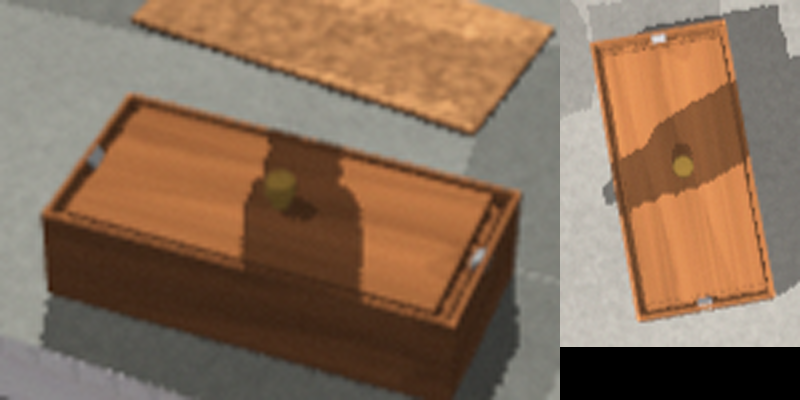

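The cover is flush with the rim all round, with both catches showing above its ends at (96,157) and (477,258). It looks as it did at the start, so I'm handing in.

```bash
python3 -c "
from workcell import manip
print(manip.job_done())"
```

```text
the job is handed in; nothing more can be done
None
```

The job is done and handed in at about 42 s of the 210 s allowed; `job_done()` gave no verdict.

I laid the cover flat on the cork mat. Three balls were present: 34, 39 and 44 mm. I lowered each until it touched the groove in compartments 3, 4 and 5, leaving 1 and 2 empty. I then put the cover back on and pressed it down.

**Last checks:**
- **Cover:** it held 25 N with only 0.1 mm of movement, at the height I worked out for fully home. In the last pictures it is flush with the rim and both catches show above its ends. I didn't hear or measure the click. The light upward tug I meant as a latch test ended at only about 1 N, so it proves little.
- **Balls:** before the cover went on, a top view showed one ball in each of compartments 3, 4 and 5, and the tray empty.
- **Bystanders:** I kept clear of the mouthpiece, mallet and polish jar, but took no last picture of all three.
- **Odd reading:** the gripper showed about 2 to 3 mm less than the real size on the knob and balls. I put this down to the pads giving; every grip held.

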